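Book in a glass light-guide block and hold it in the light path

TASK

Book in the glass block: take the pen code reader from its cup, hold it steady for two seconds about 6 cm straight above the middle of the bar code label on the carrier under the glass block, then stand it back in its cup, nose down, and let go. Then pick up the glass block by its two wide frosted faces only (the gripper never touches the narrow clear faces) and hold it upright in the light rig, centred in the beam midway between lamp and sensor, with its clear faces looking at them and touching nothing else. Finish while holding it there, still and gripped, the other things on the bench left where they stand.

Things in the scene. Friction and masses are not known exactly. Their poses are not given: they have to be found in the camera images.
- scanner_grip (a point): the pen code reader: a plain grey plastic round rod, 135 mm long, 30 mm in diameter (tapering below 30 mm to a 22 mm nose), about 0.12 kg. It starts standing nose down in its cup. This point lies on its axis 98 mm above the nose, where it is best gripped; z runs up the axis from nose to tail; any yaw grips alike
- scanner_nose (a point): centre of the flat reading nose of the pen code reader; it reads along -z, out of the nose; x and y are across it
- scanner: the same pen code reader, its origin at the centre of the nose, z along its axis to the tail
- cup_floor (a point): centre of the inner floor of the reader's fixed, round black cup, z up; the reader's nose rests here, 6 mm above the bench. The cup's opening is 48 mm wide at the rim, 52 mm below, and the rim is 39 mm above this point; the foot is a disc 84 mm across
- label (a point): centre of the white bar code label, 30 x 44 mm, flat on the carrier that the glass block stands on; z up. The label lies 45 mm from the carrier's middle, at the end nearer the robot
- tray_a: the carrier that the glass block stands on: fixed grey plastic plate 150 x 80 mm (x, y), 8 mm thick, with a rim 4 mm higher; origin at the middle of its underside, label at its -x end, block near its +x end. A second carrier of the same look, with its own label, carries a metal relay can
- block_center (a point): centre of the glass block, 28 mm above its underside: 30 mm along x, 20 mm along y, 56 mm tall (z), about 0.08 kg, standing upright on its carrier (underside 8 mm above the bench). The two wide faces (at +y and -y, 20 mm apart) are frosted and white; the two narrow faces (at +x and -x, 30 mm apart) are polished clear and must not be touched
- block: the same glass block, origin at the centre of its underside, same axes
- beam (a point): the middle of the light path, midway between the lamp and the sensor, 95 mm above the bench; x is the beam's direction, from lamp to sensor, level; z up. The lamp's front face is 55 mm to -x, the sensor's 55 mm to +x; both heads are up to 46 mm wide and reach 24 mm above the beam; the rig's rail below is 75 mm under this point
- rig: the fixed light rig: aluminium base 250 x 70 mm (x, y) with a black round lamp tube at -x and a grey sensor box at +x; origin at the middle of its underside, x along the beam
- relay_can: bystander: aluminium can 36 x 28 x 44 mm tall, loose on the other carrier; origin at the centre of its underside
- dial_knob: bystander: aluminium dial knob, 42 mm across, 26 mm tall; origin at the centre of its underside
- solder_reel: bystander: black reel 54 mm across, 34 mm tall, standing flat; origin at the centre of its underside
- screwdriver: bystander: screwdriver 170 mm long lying on the bench, along its x; origin under its middle
- flux_jar: bystander: small closed jar, 44 mm across, 45 mm tall; origin at the centre of its underside
- screw_dish: bystander: open steel dish 80 x 60 x 18 mm; origin at the centre of its underside
- cleaner_can: bystander: closed can 52 mm across, 150 mm tall; origin at the centre of its underside
Mind the look-alikes: they are no part of the job. Leave any blue or purple look-alike of the tray_a alone.

How it is judged:
By the outcome, as a careful person would: the job done as asked, in the order asked, and still so for the second after the job is handed in, while the arm keeps its last pose, push and grip.
It also fails if it takes over 58 s, if anything falls off the work surface, if the arm or the gripper's body presses on something with over 40 N, if the wrist force passes 120 N, or if a joint passes its speed limit or range.

ROBOT

A 6-joint arm with a two-finger parallel gripper is mounted at the origin on the work surface. World frame = base frame: x ahead of the robot, y to its left, z up, the work surface at z = 0. Lengths are in m, angles in rad, forces in N, time in s.
With the tool pointing down it reaches from about 0.325 to 0.9 m from the base axis. Payload 6.1 kg.
Tool frame: the origin (TCP) lies between the finger pads; the fingertips stand 14 mm ahead of it and the grasp point (between the pads) lies 5 mm behind it; z points along the fingers, y is the line along which they close (so a half turn about z gives the same grasp; the last joint's range is limited). The gripper opens to 85 mm and grips with 20 to 120 N. Pads are 22 mm wide; open, the fingers measure 114 mm over their backs; the gripper's body (76 mm by 85 mm) begins 54 mm behind the grasp point. The pads swing forward as they close: fully open they stand 13 mm farther back than shut.
Start: joints at [-1.288, 0.22, 1.526, -0, 1.395, -0.126], TCP at [0.248, -0.573, 0.245] pointing down, gripper open.
Joint ranges: [-2.98, 2.98], [-0.91, 2.08], [0.09, 2.57], [-1.24, 4.39], [0.2, 2.65], [-2.68, 2.68]. Speed limits (rad/s): [2.57, 2.57, 3.01, 3.14, 3.14, 3.14].

INTERFACE

Orientations are given as a unit quaternion [w, x, y, z].
In Python, from workcell import readout, imaging, order gives the robot as it stands. The module is installed in compiled form; this text tells all that it offers.
- The arm moves only by the tool arm_command, never from a script. Its argument "targets" is a list of rows, each an object of numbers: "dx", "dy", "dz": the shift along the world's x, y, z in m; "rx", "ry", "rz": the turn, a rotation vector about the world's x, y, z in degrees. In form: [{"dx": .., "dy": .., "dz": .., "rx": .., "ry": .., "rz": ..}, ...]. A call has 1 to 20 rows; each row shifts and turns the commanded pose from where the row before left it; what a row does not reach is not made up. A row lasts 1/8 s, in which the tool goes at most 62.5 mm and 10.7 degrees, less where a joint would pass 70% of its speed; a pose out of reach is approached as far as the arm can. A call is refused whole if a number of a shift passes 0.0625 or a number of a turn 10.7, either way. A call with a gripper value outside its range is refused whole. "jaw" is the opening in per cent of the stroke, from 0 (shut) to 100 (fully open), set as the call begins (left out, the last holds). The fingers move at their own pace and stop on an object; the grip force is fixed at half the most. Time passes only in rows, so rows that do not move let the fingers close. It gives the time, the measured TCP pose, the force, the opening and the grip force at its end, in the units of the state.
- readout.state(): the state, without advancing time (a new reading comes with each control period).
- imaging.capture(name): name is "side" or "top"; returns a dict with "image" (384x512x3 uint8, red, green, blue), "intrinsics" (3x3 intrinsics, pixels), "world_from_camera" (4x4, takes a point from camera to world coordinates). Camera axes: x right, y down, z forward; pixel columns grow to the right and rows downward; lengths in m; the calibration is good to about 2 mm. A picture is of the moment at which its call begins. There is no depth.
- order.finish_job(): hands the job in; it is judged then, once.
The state is a dict: "time": time; "qpos": joint angles; "dq": joint speeds; "tau": joint torques, N m; "ee_pos": TCP position; "ee_rot": TCP orientation; "wrist_force": force on the tool from outside, world axes, zero at the start; "torque": the same for the moment, N m; "opening": opening from 0.0 (shut) to 1.0 (fully open); "grasp_force": force on a finger pad.
Only numpy, scipy, OpenCV 4.12 (cv2) and the standard library are available. Lean on these libraries where they do the work, as an engineer would, in place of code of your own. Each camera call takes 0.05 s, during which the arm holds its last target. There are 200 camera calls.

## Working session

There is one attempt and no reset: what is moved stays moved. The work goes in short steps, Python scripts to look and compute and a tool call to move; the robot and the scene stay as the last step left them, time stands still between calls to the robot, and variables do not carry over. Pictures are saved under pics/ and viewed, at most 10 in all, crops included, and the job is handed in when it is done.

Besides the shell and the picture viewer there is one more tool, called after "Request:" as name(argument=value, ...), one argument or row to a line, values as JSON. arm_command: Moves the arm, as the interface text tells. Its arguments: {"type":"object","properties":{"targets":{"type":"array","items":{"type":"object","properties":{"dx":{"type":"number"},"dy":{"type":"number"},"dz":{"type":"number"},"rx":{"type":"number"},"ry":{"type":"number"},"rz":{"type":"number"}}}},"jaw":{"type":"number"}},"required":["targets"]}

```bash
mkdir -p pics
python3 - <<'E'
from workcell import readout, imaging
import cv2,numpy as np,pickle
s=readout.state(); print({k:np.round(v,3).tolist() for k,v in s.items()})
for n in("side","top"):
    c=imaging.capture(n); pickle.dump(c,open(f"{n}0.pkl","wb"))
    cv2.imwrite(f"pics/{n}0.png",cv2.resize(c["image"][:,:,::-1],(800,600),interpolation=cv2.INTER_CUBIC))
    print(n,c["intrinsics"].round(1).tolist(),c["world_from_camera"].round(3).tolist())
E
```

```text
{'time': 0.0, 'qpos': [-1.288, 0.221, 1.528, 0.0, 1.395, -0.126], 'dq': [0.0, -0.0, 0.002, -0.001, -0.0, -0.001], 'tau': [-0.002, -49.69, -38.94, -0.0, 0.011, 0.0], 'ee_pos': [0.248, -0.573, 0.244], 'ee_rot': [-0.001, 0.979, 0.203, -0.0], 'wrist_force': [-0.235, -0.029, 0.276], 'torque': [0.008, -0.066, 0.041], 'grasp_force': 0.0, 'opening': 0.994}
side [[404.6, 0.0, 256.4], [0.0, 404.6, 192.0], [0.0, 0.0, 1.0]] [[-0.986, -0.097, 0.132, 0.37], [-0.164, 0.536, -0.828, 0.987], [0.009, -0.838, -0.545, 0.784], [0.0, 0.0, 0.0, 1.0]]
top [[431.0, 0.0, 255.5], [0.0, 431.0, 188.2], [0.0, 0.0, 1.0]] [[-0.017, -0.992, 0.124, 0.397], [-1.0, 0.015, -0.017, -0.009], [0.015, -0.124, -0.992, 1.371], [0.0, 0.0, 0.0, 1.0]]
```

View pics/side0.png

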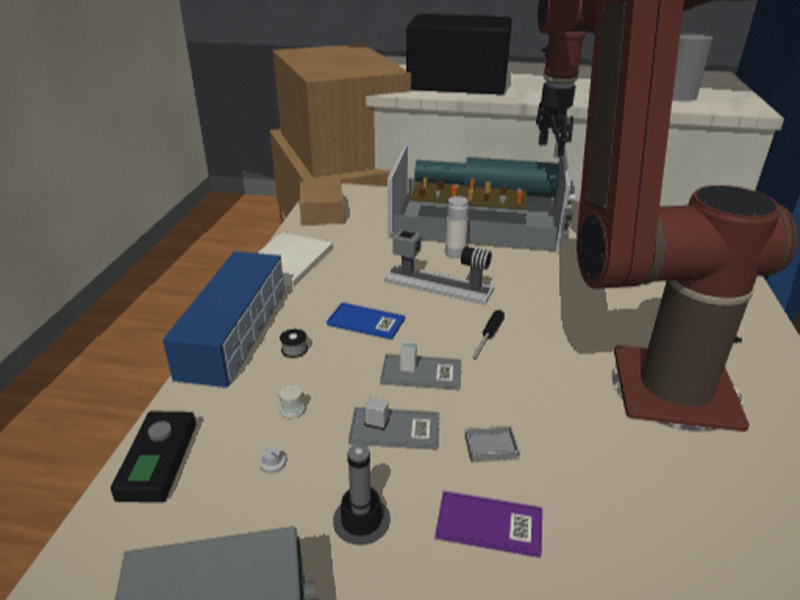

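View pics/top0.png

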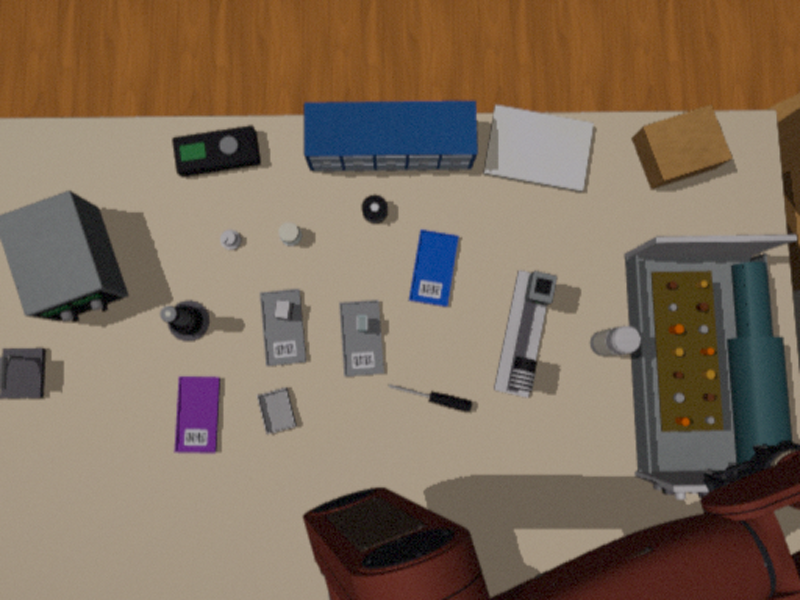

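The side view shows the reader in its cup at (360,495), a taller narrow block on the grey carrier at (420,370), a squat can on the carrier at (395,428), and the rig at (440,270). In the top view these are at (187,320), (361,340), (284,328) and (525,335). I'll zoom in for detail.

Run:
```python
import cv2,numpy as np,pickle
S=pickle.load(open("side0.pkl","rb"))["image"][:,:,::-1];T=pickle.load(open("top0.pkl","rb"))["image"][:,:,::-1]
def cr(I,x,y,w,h): return cv2.resize(I[y:y+h,x:x+w],(400,300),interpolation=cv2.INTER_NEAREST)
# crops: (x0,y0,80x60)=5x
a=cr(S,218,210,80,60);b=cr(S,240,142,80,60);c=cr(T,160,182,100,75);d=cr(T,290,168,120,90)
cv2.imwrite("pics/z1.png",np.vstack([np.hstack([a,b]),np.hstack([c,d])]))
```

```text
(no output)
```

View pics/z1.png

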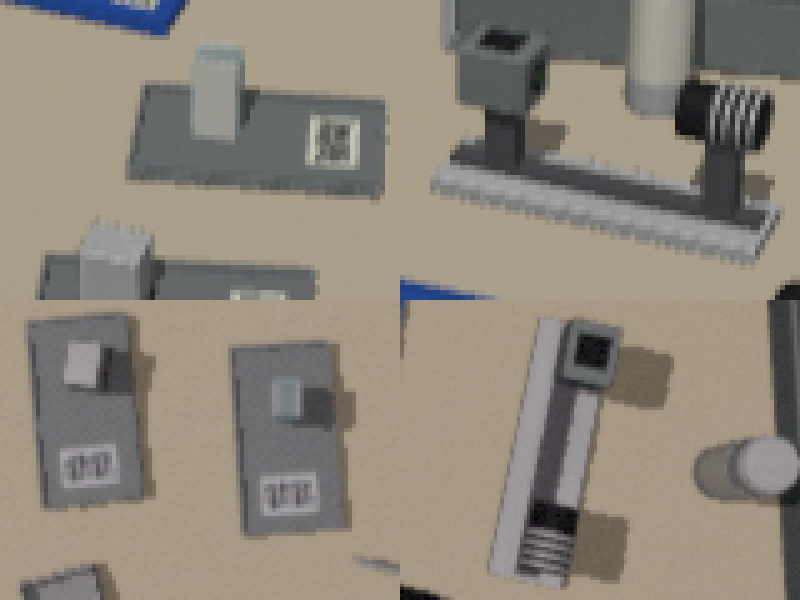

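The top-right crop confirms it: the greenish glass block stands on the carrier at side (420,370) / top (361,340). The lamp is the near end of the rig and the grey sensor the far end. Next I measure with masks.

```bash
cat > h.py <<'E'
import cv2,numpy as np,pickle
def load(n): return pickle.load(open(n+".pkl","rb"))
def ray(c,p):
    M=c["world_from_camera"]; d=M[:3,:3]@np.linalg.solve(c["intrinsics"],[p[0],p[1],1]); return M[:3,3],d/np.linalg.norm(d)
def plane(c,p,z):
    o,d=ray(c,p); return o+d*(z-o[2])/d[2]
def tri(c1,p1,c2,p2):
    o1,d1=ray(c1,p1);o2,d2=ray(c2,p2)
    t=np.linalg.lstsq(np.c_[d1,-d2],o2-o1,rcond=None)[0]
    a,b=o1+t[0]*d1,o2+t[1]*d2; return (a+b)/2,np.linalg.norm(a-b)
def proj(c,P):
    q=np.linalg.inv(c["world_from_camera"])@np.r_[P,1]; q=c["intrinsics"]@q[:3]; return q[:2]/q[2]
def blob(c,win,f):
    x,y,w,h=win; I=c["image"][y:y+h,x:x+w].astype(int); m=f(I).astype(np.uint8)
    n,l,st,ce=cv2.connectedComponentsWithStats(m); k=1+st[1:,4].argmax()
    ct=max(cv2.findContours((l==k).astype(np.uint8),0,1)[0],key=cv2.contourArea)+np.array([x,y])
    return ct,st[k,4],ce[k]+[x,y]
def hullc(ct):
    m=cv2.moments(cv2.convexHull(ct)); return np.array([m["m10"],m["m01"]])/m["m00"]
E
python3 - <<'E'
from h import *
S,T=load("side0"),load("top0")
np.set_printoptions(precision=4,suppress=True)
br=lambda I:(I.min(2)>150)
# label
for c,w in((T,(220,218,28,22)),(S,(276,230,20,16))):
    I=c["image"][w[1]:w[1]+w[3],w[0]:w[0]+w[2]]; print("lab min",I.min(2).max(),np.median(I.min(2)))
lt=hullc(blob(T,(220,218,24,18),lambda I:I.min(2)>140)[0]); ls=hullc(blob(S,(276,230,18,16),lambda I:I.min(2)>140)[0])
print("label",lt,ls,tri(T,lt,S,ls))
# carrier: grey non-beige : saturation low
gray=lambda I:((I.max(2)-I.min(2))<22)&(I.max(2)<190)
for nm,w in(("trayA",(212,185,36,60)),):
    ct,a,ce=blob(T,w,lambda I:((I[:,:,0]-I[:,:,2])<18)); r=cv2.minAreaRect(ct); print(nm,a,r); b=cv2.boxPoints(r); P=np.array([plane(T,p,.012) for p in b]);print(P[:,:2],np.linalg.norm(np.diff(P,axis=0),axis=1))
print(T["image"][200:222:2,215,:].tolist()[:3],T["image"][281-0,230-0] if 0 else "")
# print block area pixels in top
x0,y0=226,196
print(T["image"][y0:y0+18,x0:x0+14].sum(2)//3)
print((T["image"][y0:y0+18,x0:x0+14,2].astype(int)-T["image"][y0:y0+18,x0:x0+14,0]))
# rig
ct,a,ce=blob(T,(310,165,55,95),lambda I:(I[:,:,0]-I[:,:,2])<14); print("rig",a,cv2.minAreaRect(ct),cv2.boundingRect(ct))
z=np.vstack
def cr(c,x,y): return cv2.resize(c["image"][y:y+75,x:x+50,::-1],(400,600),interpolation=cv2.INTER_NEAREST)
cv2.imwrite("pics/z2.png",np.hstack([cr(S,205,278),cr(T,95,170)]))
E
```

```text
lab min 162 109.0
lab min 180 101.0
label [231.7639 227.6806] [287.8476 239.    ] (array([0.4333, 0.0437, 0.0065]), np.float64(0.019435675471648692))
trayA 1212 ((231.082275390625, 215.94261169433594), (47.301429748535156, 25.6287784576416), 86.05481719970703)
[[0.5524 0.0904]
 [0.5568 0.0094]
 [0.4079 0.0011]
 [0.4038 0.0811]] [0.0812 0.1491 0.0801]
[[170, 155, 135], [167, 154, 135], [169, 156, 132]] 
[[110 109 109 110 107 112 110 109 106 112 110 107 110 108]
 [111 109 111 110 107 111 107 110 110 108 108 110 110 108]
 [110 109 110 111 110 107 110 111 113 112 108 109 110 108]
 [110 109 108 106 110 109 109 110 109 110 110 108 111 109]
 [111 108 111 112 110 109 110 111 110 109 108 109 111 110]
 [108 109 115 121 121 121 121 121 119 109 108 109 106 110]
 [110 113 129 128 132 130 129 133 134 116 107 106 106 108]
 [110 115 138 133 125 121 122 125 141 115  98 101  99  99]
 [112 114 139 137 124 123 121 127 139 102  76  73  70  70]
 [106 117 137 133 127 125 124 128 142 101  71  67  67  65]
 [111 115 138 134 128 124 125 127 140 102  72  69  69  69]
 [108 114 139 135 127 123 125 128 140  99  67
[... 611 characters left out ...]
 7  7  6  2  0  2  3  0  1]
 [ 1  3  3 10 11 12 12 10  6  1  0 -2  2  2]
 [ 2  0  1  5 11  9  9  9  5 -1  3  2  0  2]
 [ 0  2  2  6  6  7  9  7  6  2  2  1  3 -2]
 [ 0  2  1  5  7  8  9  8  4  1  2  3  4  1]
 [ 1  0  2  6  7  9 10  7  4  0  0  0 -1 -1]
 [ 1  2  3  5  9  9 10  8  6  2  0  1  0  3]
 [ 0  0  1  6  9  6  8  9  4  2  2  0 -1  3]
 [ 2  2  4  7  9  9  9  9  4 -1  3 -1  4  3]
 [ 2  2  4  5  7  9  9 11  5  0  0  1 -3  1]
 [ 1 -1  1  5 11  8 11 10  4  1  0  1  4  3]
 [ 2  2  2  4  7  4  5  7  7  0  4  3  2  1]
 [ 1 -1  1  4  3  3  3  4  4  0  2  0  2  2]]
rig 1860 ((335.93011474609375, 212.73544311523438), (25.371910095214844, 80.03164672851562), 11.768289566040039) (316, 173, 40, 81)
```

View pics/z2.png

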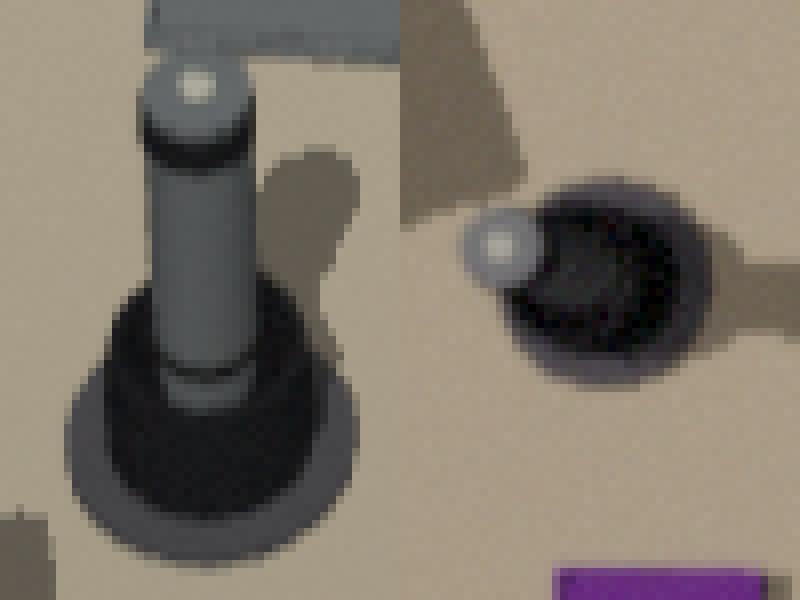

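In this crop the tail cap dot is at side (229.6,289) / top (107.6,200.9) in original pixels, and the foot disc centre is at about top (121,205.4). The side label mask was off, so I'll redo it tighter. I'll also crop the rig and the block large to pick corners.

Run:
```python
from h import *
S,T=load("side0"),load("top0"); np.set_printoptions(precision=4,suppress=True)
lt=hullc(blob(T,(221,219,22,17),lambda I:I.min(2)>135)[0])
for th in(140,155):
    ct=blob(S,(277,231,15,15),lambda I:I.min(2)>th)[0]; ls=hullc(ct); print("label",lt,ls,cv2.boundingRect(ct),tri(T,lt,S,ls)[0],tri(T,lt,S,ls)[1])
print("label plane",plane(T,lt,.0085),plane(S,ls,.0085))
print("tail",tri(T,(107.7,201),S,(229.6-.3,289)))
print("tail ring plane .141",plane(T,(107.7,201),.141),plane(S,(229.3,289.5),.141))
print("cup foot",plane(T,(121,205.3),.005), plane(S,((65+358)/16+205-.5,278+(565)/8),.0))
I=lambda c,x,y,w,h,W,H:cv2.resize(c["image"][y:y+h,x:x+w,::-1],(W,H),interpolation=cv2.INTER_NEAREST)
cv2.imwrite("pics/z3.png",np.hstack([I(T,312,169,60,90,400,600),np.vstack([I(S,244,142,80,60,400,300),I(S,246,212,40,30,400,300)])]))
```

```text
label [231.9356 230.1364] [287.8476 239.    ] (286, 234, 4, 10) [0.4295 0.0433 0.0061] 0.0117134353368331
label [231.9356 230.1364] [288.4872 237.7692] (288, 234, 2, 9) [0.4286 0.0431 0.0109] 0.01322551404472246
label plane [0.4353 0.0434 0.0085] [0.4222 0.0402 0.0085]
tail (array([0.5207, 0.3921, 0.1387]), np.float64(0.0009461108276296246))
tail ring plane .141 [0.52   0.3913 0.141 ] [0.5204 0.3956 0.141 ]
cup foot [0.5194 0.3934 0.005 ] [0.5112 0.4376 0.    ]
```

View pics/z3.png

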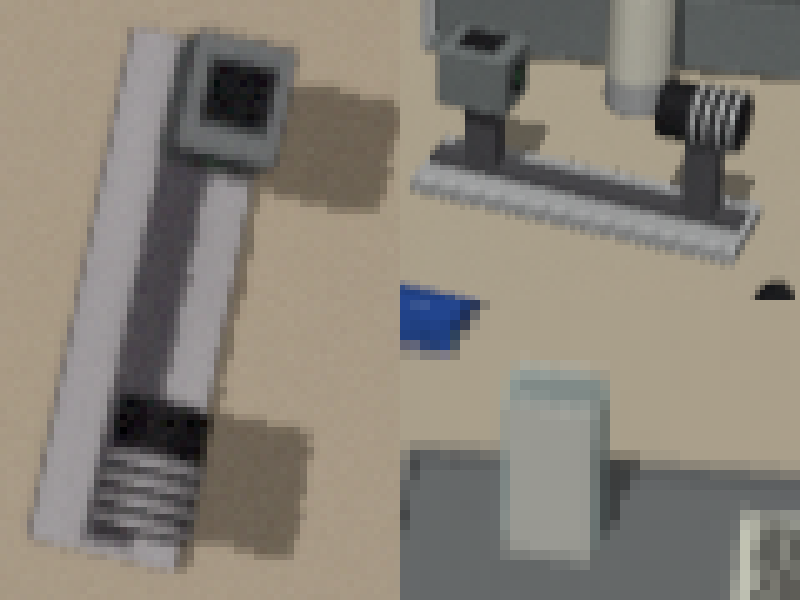

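The rig crop shows the base corners at (135,28), (32,540) and (180,570). The sensor's top window is centred at (240,95) in the top view and (483,40) in the side view. The lamp's front edge runs (113,398)–(210,412). The block crop shows its upright frosted face (500–610, 365–565).

Run:
```python
from h import *
S,T=load("side0"),load("top0"); np.set_printoptions(precision=4,suppress=True)
def full(c,w,th):
    x,y,W,H=w; m=c["image"][y:y+H,x:x+W].min(2)>th; p=np.argwhere(m)[:,::-1]+[x,y]; h=hullc(p.astype(np.int32)[:,None]); return h,p.min(0),p.max(0)
lt=full(T,(223,222,18,17),130);ls=full(S,(277,231,15,15),140);print(lt,ls)
print("label",tri(T,lt[0],S,ls[0]),plane(T,lt[0],.0085),plane(S,ls[0],.0085))
t=lambda u,v:(u/6.6667+311.5,v/6.6667+168.5); sr=lambda u,v:((u-400)/5+243.5,v/5+141.5); sb=lambda u,v:((u-400)/10+245.5,(v-300)/10+211.5)
print("tail",tri(T,(107.3,200.6),S,(229.1,288.5))); print("foot",plane(T,(120.6,204.9),.005))
print("sensor top",tri(T,t(240,95),S,sr(483,40)))
print("base far-left, near-left z=0",plane(T,t(135,28),0)[:2],plane(T,t(32,540),0)[:2]," near-right z.02",plane(T,t(180,570),.02)[:2],plane(T,t(32,540),.02)[:2])
print("lamp front",plane(T,t(113,398),.095)[:2],plane(T,t(210,412),.095)[:2],plane(T,t(162,403),.118)[:2])
print("sensor front .119",plane(T,t(182,158),.119)[:2],plane(T,t(277,172),.119)[:2],"far",plane(T,t(205,32),.119)[:2],plane(T,t(298,47),.119)[:2])
print("side: lamp front/back centers, near-left base",plane(S,sr(735,262),0)[:2],plane(S,sr(412,190),0)[:2])
# block
q=lambda x,y:(x,y)
tb=(231.0,206.3)
print("block top",[plane(T,p,.064)[:2] for p in((227.5,201.),(234.5,201.),(227.5,210.5),(234.5,210.5))])
print("side top face corners",[plane(S,sb(*p),.064)[:2] for p in((503,392),(512,368),(609,375),(600,402))])
print("side bottom front",[plane(S,sb(*p),.008)[:2] for p in((500,555),(592,566))])
print(tri(T,(231,205.8),S,sb(556,384)))
```

```text
(array([231.9799, 230.1082]), array([225, 225]), array([239, 235])) (array([284.1333, 238.0571]), array([279, 233]), array([289, 243]))
label (array([0.4352, 0.0433, 0.008 ]), np.float64(0.0004664014492360319)) [0.4354 0.0433 0.0085] [0.4349 0.0438 0.0085]
tail (array([0.5214, 0.3926, 0.1407]), np.float64(0.00025844008645368186))
foot [0.5207 0.3947 0.005 ]
sensor top (array([ 0.5647, -0.3019,  0.1194]), np.float64(0.0011875745416366676))
base far-left, near-left z=0 [ 0.6149 -0.2802] [ 0.3703 -0.2217]  near-right z.02 [ 0.3557 -0.2873] [ 0.3707 -0.2186]
lamp front [ 0.4339 -0.2451] [ 0.427 -0.288] [ 0.4307 -0.2622]
sensor front .119 [ 0.5378 -0.2751] [ 0.531  -0.3168] far [ 0.5937 -0.2876] [ 0.5864 -0.3286]
side: lamp front/back centers, near-left base [ 0.3698 -0.226 ] [ 0.6129 -0.2816]
block top [array([0.5222, 0.0539]), array([0.5219, 0.0326]), array([0.4932, 0.0541]), array([0.4929, 0.0329])]
side top face corners [array([0.521 , 0.0464]), array([0.5203, 0.0343]), array([0.4915, 0.0327]), array([0.4922, 0.0462])]
side bottom front [array([0.5203, 0.0534]), array([0.4923, 0.0536])]
(array([0.5065, 0.0432, 0.0666]), np.float64(0.0013788928573024608))
```

The measurements agree with the text:

| Thing | Measured position (m) | Check |
|---|---|---|
| Reader | (0.521, 0.393), tail at z 0.141 | Tail height matches |
| Label | (0.435, 0.043, 0.008) | On carrier |
| Block | (0.507, 0.0435), top at z 0.067, yaw about 0 | Upright |
| Beam | about (0.484, -0.284), yaw about -12.5° | Sensor top at z 0.119 |

Time to move.

Request:
arm_command(
  jaw=100,
  targets=[
    {"dx": 0.011, "dy": 0.018, "rz": -1.4},
    {"dx": 0.022, "dy": 0.036, "rz": -2.6},
    {"dx": 0.022, "dy": 0.036, "rz": -2.6},
    {"dx": 0.022, "dy": 0.036, "rz": -2.6},
    {"dx": 0.022, "dy": 0.036, "rz": -2.6},
    {"dx": 0.022, "dy": 0.036, "rz": -2.6},
    {"dx": 0.022, "dy": 0.036, "rz": -2.6},
    {"dx": 0.022, "dy": 0.036, "rz": -2.6},
    {"dx": 0.022, "dy": 0.036, "rz": -2.6},
    {"dx": 0.015, "dy": 0.037, "rz": -1.2},
    {"dx": 0.005, "dy": 0.04},
    {"dx": 0.005, "dy": 0.04},
    {"dx": 0.005, "dy": 0.04},
    {"dx": 0.005, "dy": 0.04},
    {"dx": 0.005, "dy": 0.04},
    {"dx": 0.005, "dy": 0.04},
    {"dx": 0.005, "dy": 0.04},
    {"dx": 0.005, "dy": 0.04},
    {"dx": 0.005, "dy": 0.04},
  ],
)

```text
invalid input at $.targets[0]: expected keys dx, dy, dz, rx, ry, rz
```

Request:
arm_command(
  jaw=100,
  targets=[
    {"dx": 0.011, "dy": 0.018, "dz": 0, "rx": 0, "ry": 0, "rz": -1.4},
    {"dx": 0.022, "dy": 0.036, "dz": 0, "rx": 0, "ry": 0, "rz": -2.6},
    {"dx": 0.022, "dy": 0.036, "dz": 0, "rx": 0, "ry": 0, "rz": -2.6},
    {"dx": 0.022, "dy": 0.036, "dz": 0, "rx": 0, "ry": 0, "rz": -2.6},
    {"dx": 0.022, "dy": 0.036, "dz": 0, "rx": 0, "ry": 0, "rz": -2.6},
    {"dx": 0.022, "dy": 0.036, "dz": 0, "rx": 0, "ry": 0, "rz": -2.6},
    {"dx": 0.022, "dy": 0.036, "dz": 0, "rx": 0, "ry": 0, "rz": -2.6},
    {"dx": 0.022, "dy": 0.036, "dz": 0, "rx": 0, "ry": 0, "rz": -2.6},
    {"dx": 0.022, "dy": 0.036, "dz": 0, "rx": 0, "ry": 0, "rz": -2.6},
    {"dx": 0.015, "dy": 0.037, "dz": 0, "rx": 0, "ry": 0, "rz": -1.2},
    {"dx": 0.005, "dy": 0.04, "dz": 0, "rx": 0, "ry": 0, "rz": 0},
    {"dx": 0.005, "dy": 0.04, "dz": 0, "rx": 0, "ry": 0, "rz": 0},
    {"dx": 0.005, "dy": 0.04, "dz": 0, "rx": 0, "ry": 0, "rz": 0},
    {"dx": 0.005, "dy": 0.04, "dz": 0, "rx": 0, "ry": 0, "rz": 0},
    {"dx": 0.005, "dy": 0.04, "dz": 0, "rx": 0, "ry": 0, "rz": 0},
    {"dx": 0.005, "dy": 0.04, "dz": 0, "rx": 0, "ry": 0, "rz": 0},
    {"dx": 0.005, "dy": 0.04, "dz": 0, "rx": 0, "ry": 0, "rz": 0},
    {"dx": 0.005, "dy": 0.04, "dz": 0, "rx": 0, "ry": 0, "rz": 0},
    {"dx": 0.005, "dy": 0.04, "dz": 0, "rx": 0, "ry": 0, "rz": 0},
  ],
)

```text
time: 2.48
ee_pos: [0.4952, 0.1308, 0.245]
ee_rot: [0.0, 1.0, 0.0, -0.0]
wrist_force: [0.7, -0.2, 0.3]
opening: 0.996
grasp_force: 0.0
```

Request:
arm_command(
  jaw=100,
  targets=[
    {"dx": 0.004, "dy": 0.04, "dz": 0, "rx": 0, "ry": 0, "rz": 0},
    {"dx": 0.004, "dy": 0.04, "dz": 0, "rx": 0, "ry": 0, "rz": 0},
    {"dx": 0.004, "dy": 0.04, "dz": 0, "rx": 0, "ry": 0, "rz": 0},
    {"dx": 0.004, "dy": 0.04, "dz": 0, "rx": 0, "ry": 0, "rz": 0},
    {"dx": 0.004, "dy": 0.04, "dz": 0, "rx": 0, "ry": 0, "rz": 0},
    {"dx": 0.004, "dy": 0.035, "dz": 0, "rx": 0, "ry": 0, "rz": 0},
    {"dx": 0.002, "dy": 0.02, "dz": 0, "rx": 0, "ry": 0, "rz": 0},
    {"dx": 0, "dy": 0.007, "dz": -0.01, "rx": 0, "ry": 0, "rz": 0},
    {"dx": 0, "dy": 0, "dz": -0.025, "rx": 0, "ry": 0, "rz": 0},
    {"dx": 0, "dy": 0, "dz": -0.025, "rx": 0, "ry": 0, "rz": 0},
    {"dx": 0, "dy": 0, "dz": -0.025, "rx": 0, "ry": 0, "rz": 0},
    {"dx": 0, "dy": 0, "dz": -0.025, "rx": 0, "ry": 0, "rz": 0},
    {"dx": 0, "dy": 0, "dz": -0.02, "rx": 0, "ry": 0, "rz": 0},
    {"dx": 0, "dy": 0, "dz": -0.011, "rx": 0, "ry": 0, "rz": 0},
    {"dx": 0, "dy": 0, "dz": -0.005, "rx": 0, "ry": 0, "rz": 0},
    {"dx": 0, "dy": 0, "dz": 0, "rx": 0, "ry": 0, "rz": 0},
  ],
)

```text
time: 4.47
ee_pos: [0.5217, 0.3916, 0.0996]
ee_rot: [-0.0, 1.0, 0.0, 0.0]
wrist_force: [-0.0, 0.1, -0.1]
opening: 1.009
grasp_force: 0.0
```

Run:
```python
from h import *; from workcell import imaging
for n in("side","top"): pickle.dump(imaging.capture(n),open(n+"1.pkl","wb"))
S,T=load("side1"),load("top1")
I=lambda c,x,y,w,h,W,H:cv2.resize(c["image"][y:y+h,x:x+w,::-1],(W,H),interpolation=cv2.INTER_NEAREST)
cv2.imwrite("pics/z4.png",np.hstack([I(S,180,230,80,120,400,600),I(T,70,140,80,120,400,600)]))
```

```text
(no output)
```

View pics/z4.png

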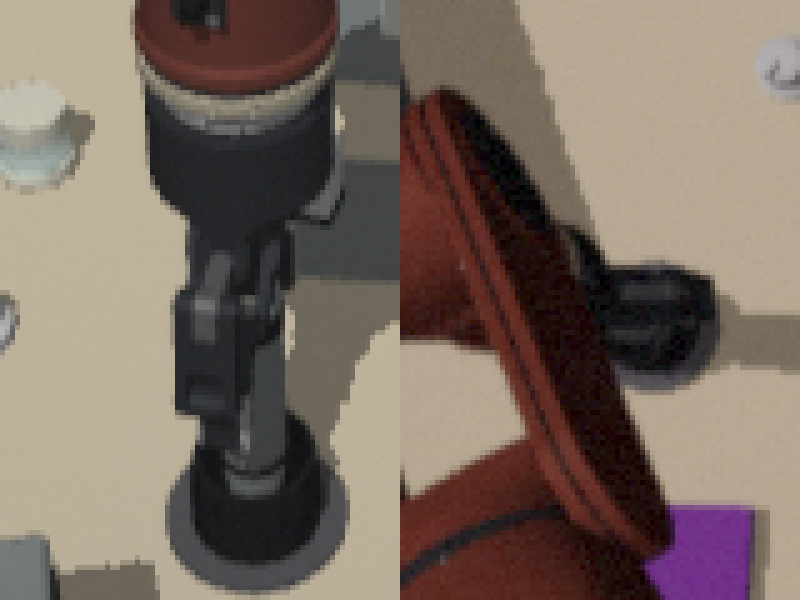

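The side crop shows the near finger at about x 208 and the rod at about x 257. I'll check that this offset is just perspective.

Run:
```python
from h import *
S=load("side1"); f=lambda P:(proj(S,P)+.5-[180,230])*5
for P in((.5217,.434,.0996),(.5217,.445,.12),(.5217,.445,.0996),(.5214,.393,.0996),(.5214,.393,.05),(.5217,.3916,.25)): print(P,f(P).round())
```

```text
(0.5217, 0.434, 0.0996) [229. 436.]
(0.5217, 0.445, 0.12) [221. 424.]
(0.5217, 0.445, 0.0996) [223. 457.]
(0.5214, 0.393, 0.0996) [251. 362.]
(0.5214, 0.393, 0.05) [254. 438.]
(0.5217, 0.3916, 0.25) [240.  98.]
```

Perspective explains it, since the predicted finger and rod pixels match. Closing on the reader.

Request:
arm_command(
  jaw=0,
  targets=[
    {"dx": 0, "dy": 0, "dz": 0, "rx": 0, "ry": 0, "rz": 0},
    {"dx": 0, "dy": 0, "dz": 0, "rx": 0, "ry": 0, "rz": 0},
    {"dx": 0, "dy": 0, "dz": 0, "rx": 0, "ry": 0, "rz": 0},
    {"dx": 0, "dy": 0, "dz": 0, "rx": 0, "ry": 0, "rz": 0},
    {"dx": 0, "dy": 0, "dz": 0, "rx": 0, "ry": 0, "rz": 0},
    {"dx": 0, "dy": 0, "dz": 0, "rx": 0, "ry": 0, "rz": 0},
    {"dx": 0, "dy": 0, "dz": 0, "rx": 0, "ry": 0, "rz": 0},
    {"dx": 0, "dy": 0, "dz": 0, "rx": 0, "ry": 0, "rz": 0},
  ],
)

```text
time: 5.58
ee_pos: [0.5217, 0.3917, 0.0997]
ee_rot: [-0.0, 1.0, 0.0, 0.0]
wrist_force: [-0.1, -0.1, 4.0]
opening: 0.33
grasp_force: 59.4
```

Request:
arm_command(
  jaw=0,
  targets=[
    {"dx": 0, "dy": 0, "dz": 0.006, "rx": 0, "ry": 0, "rz": 0},
    {"dx": 0, "dy": 0, "dz": 0.012, "rx": 0, "ry": 0, "rz": 0},
    {"dx": 0, "dy": 0, "dz": 0.016, "rx": 0, "ry": 0, "rz": 0},
    {"dx": 0, "dy": 0, "dz": 0.018, "rx": 0, "ry": 0, "rz": 0},
    {"dx": 0, "dy": 0, "dz": 0.018, "rx": 0, "ry": 0, "rz": 0},
    {"dx": 0, "dy": 0, "dz": 0.012, "rx": 0, "ry": 0, "rz": 0},
    {"dx": -0.003, "dy": -0.012, "dz": 0, "rx": 0, "ry": 0, "rz": 0},
    {"dx": -0.007, "dy": -0.028, "dz": 0, "rx": 0, "ry": 0, "rz": 0},
    {"dx": -0.008, "dy": -0.032, "dz": 0, "rx": 0, "ry": 0, "rz": 0},
    {"dx": -0.008, "dy": -0.032, "dz": 0, "rx": 0, "ry": 0, "rz": 0},
    {"dx": -0.008, "dy": -0.032, "dz": 0, "rx": 0, "ry": 0, "rz": 0},
    {"dx": -0.008, "dy": -0.032, "dz": 0, "rx": 0, "ry": 0, "rz": 0},
    {"dx": -0.008, "dy": -0.032, "dz": 0, "rx": 0, "ry": 0, "rz": 0},
    {"dx": -0.008, "dy": -0.032, "dz": 0, "rx": 0, "ry": 0, "rz": 0},
    {"dx": -0.008, "dy": -0.032, "dz": 0, "rx": 0, "ry": 0, "rz": 0},
    {"dx": -0.008, "dy": -0.032, "dz": -0.004, "rx": 0, "ry": 0, "rz": 0},
    {"dx": -0.008, "dy": -0.03, "dz": -0.006, "rx": 0, "ry": 0, "rz": 0},
    {"dx": -0.004, "dy": -0.016, "dz": -0.006, "rx": 0, "ry": 0, "rz": 0},
    {"dx": -0.0005, "dy": -0.006, "dz": -0.004, "rx": 0, "ry": 0, "rz": 0},
    {"dx": 0, "dy": 0, "dz": 0, "rx": 0, "ry": 0, "rz": 0},
  ],
)

```text
time: 8.07
ee_pos: [0.4347, 0.0436, 0.1608]
ee_rot: [-0.0, 1.0, -0.0, -0.0]
wrist_force: [-0.3, 1.3, -0.5]
opening: 0.335
grasp_force: 59.4
```

Run:
```python
from h import *; from workcell import imaging,readout
print(readout.state()["ee_pos"].round(4) if hasattr(readout.state()["ee_pos"],"round") else readout.state()["ee_pos"])
for n in("side","top"): pickle.dump(imaging.capture(n),open(n+"2.pkl","wb"))
S,T=load("side2"),load("top2")
I=lambda c,x,y,w,h,W,H:cv2.resize(c["image"][y:y+h,x:x+w,::-1],(W,H),interpolation=cv2.INTER_NEAREST)
cv2.imwrite("pics/z5.png",np.hstack([I(S,260,160,60,90,400,600),I(T,200,170,60,90,400,600)]))
f=lambda P:(proj(S,P)+.5-[260,160])*400/60
for P in((.4352,.0433,.068),(.4352,.0433,.098),(.4352,.0433,.166)): print(P,f(P).round())
```

```text
[0.4347 0.0436 0.1608]
(0.4352, 0.0433, 0.068) [170. 417.]
(0.4352, 0.0433, 0.098) [173. 362.]
(0.4352, 0.0433, 0.166) [181. 230.]
```

View pics/z5.png

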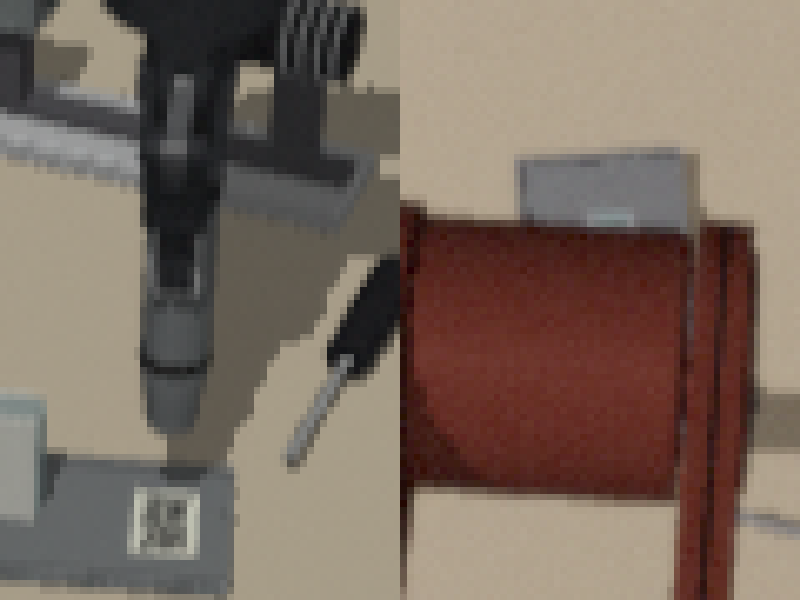

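The side crop shows the reader upright with its nose centre near (171,420), against a predicted (170,417) for 6 cm above the label. Holding there.

Request:
arm_command(
  jaw=0,
  targets=[
    {"dx": 0, "dy": 0, "dz": 0, "rx": 0, "ry": 0, "rz": 0},
    {"dx": 0, "dy": 0, "dz": 0, "rx": 0, "ry": 0, "rz": 0},
    {"dx": 0, "dy": 0, "dz": 0, "rx": 0, "ry": 0, "rz": 0},
    {"dx": 0, "dy": 0, "dz": 0, "rx": 0, "ry": 0, "rz": 0},
    {"dx": 0, "dy": 0, "dz": 0, "rx": 0, "ry": 0, "rz": 0},
    {"dx": 0, "dy": 0, "dz": 0, "rx": 0, "ry": 0, "rz": 0},
    {"dx": 0, "dy": 0, "dz": 0, "rx": 0, "ry": 0, "rz": 0},
    {"dx": 0, "dy": 0, "dz": 0, "rx": 0, "ry": 0, "rz": 0},
    {"dx": 0, "dy": 0, "dz": 0, "rx": 0, "ry": 0, "rz": 0},
    {"dx": 0, "dy": 0, "dz": 0, "rx": 0, "ry": 0, "rz": 0},
    {"dx": 0, "dy": 0, "dz": 0, "rx": 0, "ry": 0, "rz": 0},
    {"dx": 0, "dy": 0, "dz": 0, "rx": 0, "ry": 0, "rz": 0},
    {"dx": 0, "dy": 0, "dz": 0, "rx": 0, "ry": 0, "rz": 0},
    {"dx": 0, "dy": 0, "dz": 0, "rx": 0, "ry": 0, "rz": 0},
    {"dx": 0, "dy": 0, "dz": 0, "rx": 0, "ry": 0, "rz": 0},
    {"dx": 0, "dy": 0, "dz": 0, "rx": 0, "ry": 0, "rz": 0},
    {"dx": 0, "dy": 0, "dz": 0, "rx": 0, "ry": 0, "rz": 0},
    {"dx": 0, "dy": 0, "dz": 0, "rx": 0, "ry": 0, "rz": 0},
    {"dx": 0, "dy": 0, "dz": 0, "rx": 0, "ry": 0, "rz": 0},
    {"dx": 0, "dy": 0, "dz": 0, "rx": 0, "ry": 0, "rz": 0},
  ],
)

```text
time: 10.68
ee_pos: [0.4349, 0.0435, 0.1613]
ee_rot: [0.0, 1.0, 0.0, -0.0]
wrist_force: [0.7, -0.5, -1.1]
opening: 0.334
grasp_force: 59.4
```

Request:
arm_command(
  jaw=0,
  targets=[
    {"dx": 0, "dy": 0.004, "dz": 0.006, "rx": 0, "ry": 0, "rz": 0},
    {"dx": 0.004, "dy": 0.016, "dz": 0.008, "rx": 0, "ry": 0, "rz": 0},
    {"dx": 0.008, "dy": 0.032, "dz": 0.006, "rx": 0, "ry": 0, "rz": 0},
    {"dx": 0.008, "dy": 0.032, "dz": 0, "rx": 0, "ry": 0, "rz": 0},
    {"dx": 0.008, "dy": 0.032, "dz": 0, "rx": 0, "ry": 0, "rz": 0},
    {"dx": 0.008, "dy": 0.032, "dz": 0, "rx": 0, "ry": 0, "rz": 0},
    {"dx": 0.008, "dy": 0.032, "dz": 0, "rx": 0, "ry": 0, "rz": 0},
    {"dx": 0.008, "dy": 0.032, "dz": 0, "rx": 0, "ry": 0, "rz": 0},
    {"dx": 0.008, "dy": 0.032, "dz": 0, "rx": 0, "ry": 0, "rz": 0},
    {"dx": 0.008, "dy": 0.032, "dz": 0, "rx": 0, "ry": 0, "rz": 0},
    {"dx": 0.008, "dy": 0.032, "dz": 0, "rx": 0, "ry": 0, "rz": 0},
    {"dx": 0.006, "dy": 0.025, "dz": 0, "rx": 0, "ry": 0, "rz": 0},
    {"dx": 0.004, "dy": 0.012, "dz": 0, "rx": 0, "ry": 0, "rz": 0},
    {"dx": 0.0005, "dy": 0.004, "dz": 0, "rx": 0, "ry": 0, "rz": 0},
    {"dx": 0, "dy": 0, "dz": 0, "rx": 0, "ry": 0, "rz": 0},
  ],
)

```text
time: 12.55
ee_pos: [0.5212, 0.3923, 0.1813]
ee_rot: [0.0, 1.0, 0.0, -0.0]
wrist_force: [0.2, 0.0, -1.7]
opening: 0.332
grasp_force: 59.4
```

Request:
arm_command(
  jaw=0,
  targets=[
    {"dx": 0, "dy": 0.0005, "dz": -0.01, "rx": 0, "ry": 0, "rz": 0},
    {"dx": 0, "dy": 0, "dz": -0.018, "rx": 0, "ry": 0, "rz": 0},
    {"dx": 0, "dy": 0, "dz": -0.018, "rx": 0, "ry": 0, "rz": 0},
    {"dx": 0, "dy": 0, "dz": -0.016, "rx": 0, "ry": 0, "rz": 0},
    {"dx": 0, "dy": 0, "dz": -0.01, "rx": 0, "ry": 0, "rz": 0},
    {"dx": 0, "dy": 0, "dz": -0.006, "rx": 0, "ry": 0, "rz": 0},
    {"dx": 0, "dy": 0, "dz": -0.003, "rx": 0, "ry": 0, "rz": 0},
    {"dx": 0, "dy": 0, "dz": 0, "rx": 0, "ry": 0, "rz": 0},
    {"dx": 0, "dy": 0, "dz": 0, "rx": 0, "ry": 0, "rz": 0},
  ],
)

```text
time: 13.68
ee_pos: [0.5218, 0.3933, 0.101]
ee_rot: [-0.0, 1.0, 0.0, 0.001]
wrist_force: [-0.7, -0.0, -1.9]
opening: 0.336
grasp_force: 59.4
```

Request:
arm_command(
  jaw=0,
  targets=[
    {"dx": 0, "dy": 0, "dz": -0.001, "rx": 0, "ry": 0, "rz": 0},
    {"dx": 0, "dy": 0, "dz": 0, "rx": 0, "ry": 0, "rz": 0},
    {"dx": 0, "dy": 0, "dz": 0, "rx": 0, "ry": 0, "rz": 0},
  ],
)

```text
time: 14.05
ee_pos: [0.5217, 0.3932, 0.0998]
ee_rot: [-0.0, 1.0, 0.0, 0.0]
wrist_force: [0.3, -0.5, 0.7]
opening: 0.33
grasp_force: 59.6
```

Request:
arm_command(
  jaw=100,
  targets=[
    {"dx": 0, "dy": 0, "dz": 0, "rx": 0, "ry": 0, "rz": 0},
    {"dx": 0, "dy": 0, "dz": 0, "rx": 0, "ry": 0, "rz": 0},
    {"dx": 0, "dy": 0, "dz": 0, "rx": 0, "ry": 0, "rz": 0},
    {"dx": 0, "dy": 0, "dz": 0, "rx": 0, "ry": 0, "rz": 0},
    {"dx": 0, "dy": 0, "dz": 0, "rx": 0, "ry": 0, "rz": 0},
    {"dx": 0, "dy": 0, "dz": 0, "rx": 0, "ry": 0, "rz": 0},
    {"dx": 0, "dy": 0, "dz": 0, "rx": 0, "ry": 0, "rz": 0},
    {"dx": 0, "dy": 0, "dz": 0, "rx": 0, "ry": 0, "rz": 0},
    {"dx": 0, "dy": 0, "dz": 0.01, "rx": 0, "ry": 0, "rz": 0},
    {"dx": 0, "dy": 0, "dz": 0.02, "rx": 0, "ry": 0, "rz": 0},
    {"dx": 0, "dy": 0, "dz": 0.03, "rx": 0, "ry": 0, "rz": 0},
    {"dx": 0, "dy": 0, "dz": 0.03, "rx": 0, "ry": 0, "rz": 0},
    {"dx": 0, "dy": 0, "dz": 0.02, "rx": 0, "ry": 0, "rz": 0},
  ],
)

```text
time: 15.68
ee_pos: [0.5223, 0.3936, 0.213]
ee_rot: [-0.001, 1.0, 0.0, 0.002]
wrist_force: [-0.4, 0.2, -0.6]
opening: 1.001
grasp_force: 0.0
```

Request:
arm_command(
  jaw=100,
  targets=[
    {"dx": 0, "dy": -0.012, "dz": 0, "rx": 0, "ry": 0, "rz": 0},
    {"dx": -0.0015, "dy": -0.034, "dz": 0, "rx": 0, "ry": 0, "rz": 0},
    {"dx": -0.0015, "dy": -0.034, "dz": 0, "rx": 0, "ry": 0, "rz": 0},
    {"dx": -0.0015, "dy": -0.034, "dz": 0, "rx": 0, "ry": 0, "rz": 0},
    {"dx": -0.0015, "dy": -0.034, "dz": -0.01, "rx": 0, "ry": 0, "rz": 0},
    {"dx": -0.0015, "dy": -0.034, "dz": -0.01, "rx": 0, "ry": 0, "rz": 0},
    {"dx": -0.0015, "dy": -0.034, "dz": -0.01, "rx": 0, "ry": 0, "rz": 0},
    {"dx": -0.0015, "dy": -0.034, "dz": -0.01, "rx": 0, "ry": 0, "rz": 0},
    {"dx": -0.0015, "dy": -0.034, "dz": -0.01, "rx": 0, "ry": 0, "rz": 0},
    {"dx": -0.0015, "dy": -0.034, "dz": -0.01, "rx": 0, "ry": 0, "rz": 0},
    {"dx": -0.0015, "dy": -0.022, "dz": -0.01, "rx": 0, "ry": 0, "rz": 0},
    {"dx": 0, "dy": -0.01, "dz": 0, "rx": 0, "ry": 0, "rz": 0},
    {"dx": 0, "dy": 0, "dz": 0, "rx": 0, "ry": 0, "rz": 0},
    {"dx": 0, "dy": 0, "dz": 0, "rx": 0, "ry": 0, "rz": 0},
  ],
)

```text
time: 17.42
ee_pos: [0.5066, 0.0436, 0.1396]
ee_rot: [-0.0, 1.0, 0.0, 0.0]
wrist_force: [-0.2, -0.2, 0.2]
opening: 0.998
grasp_force: 0.0
```

Run:
```python
from h import *; from workcell import imaging,readout
print(np.round(readout.state()["ee_pos"],4))
for n in("side","top"): pickle.dump(imaging.capture(n),open(n+"3.pkl","wb"))
S,T=load("side3"),load("top3"); S0,T0=load("side0"),load("top0")
d=np.abs(S["image"][280:360,200:260].astype(int)-S0["image"][280:360,200:260]).max(2); print("reader side diff px>40:",(d>40).sum())
I=lambda c,x,y,w,h,W,H:cv2.resize(c["image"][y:y+h,x:x+w,::-1],(W,H),interpolation=cv2.INTER_NEAREST)
cv2.imwrite("pics/z6.png",np.hstack([I(S,235,150,60,90,400,600),I(S,200,275,60,90,400,600)]))
f=lambda P:((proj(S,P)+.5-[235,150])*400/60).round()
e=readout.state()["ee_pos"]
print("tips",f(e+[0,.045,-.004]),f(e+[0,-.045,-.004]),"blk",f([.507,.0435,.064]))
```

```text
[0.5066 0.0436 0.1396]
reader side diff px>40: 4
tips [161. 401.] [193. 284.] blk [174. 474.]
```

View pics/z6.png

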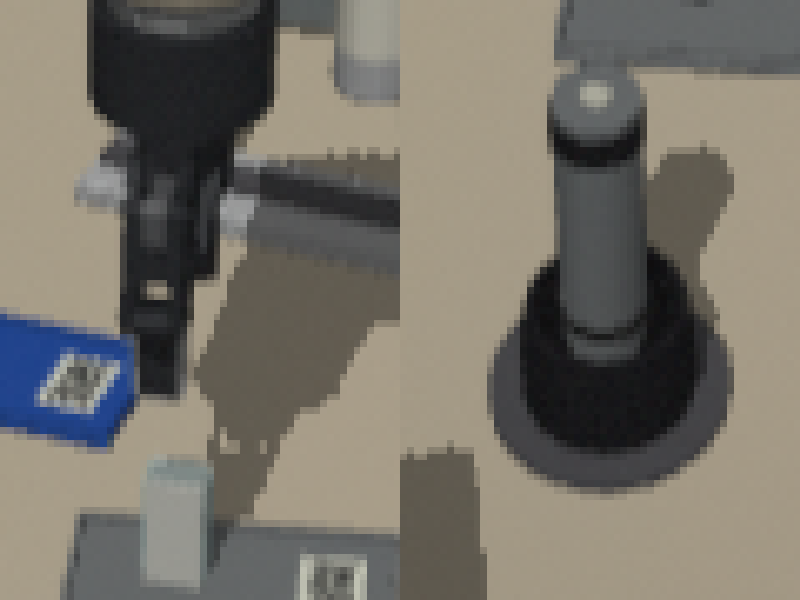

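The reader stands in its cup as at the start (4 changed pixels), and the fingertip line at x 161 is where predicted. Pre-closing to half and descending over the block.

Request:
arm_command(
  jaw=50,
  targets=[
    {"dx": 0, "dy": 0, "dz": -0.01, "rx": 0, "ry": 0, "rz": 0},
    {"dx": 0, "dy": 0, "dz": -0.015, "rx": 0, "ry": 0, "rz": 0},
    {"dx": 0, "dy": 0, "dz": -0.015, "rx": 0, "ry": 0, "rz": 0},
    {"dx": 0, "dy": 0, "dz": 0, "rx": 0, "ry": 0, "rz": 0},
    {"dx": 0, "dy": 0, "dz": 0, "rx": 0, "ry": 0, "rz": 0},
    {"dx": 0, "dy": 0, "dz": -0.01, "rx": 0, "ry": 0, "rz": 0},
    {"dx": 0, "dy": 0, "dz": -0.015, "rx": 0, "ry": 0, "rz": 0},
    {"dx": 0, "dy": 0, "dz": -0.015, "rx": 0, "ry": 0, "rz": 0},
    {"dx": 0, "dy": 0, "dz": -0.012, "rx": 0, "ry": 0, "rz": 0},
    {"dx": 0, "dy": 0, "dz": -0.007, "rx": 0, "ry": 0, "rz": 0},
    {"dx": 0, "dy": 0, "dz": -0.003, "rx": 0, "ry": 0, "rz": 0},
    {"dx": 0, "dy": 0, "dz": 0, "rx": 0, "ry": 0, "rz": 0},
  ],
)

```text
time: 19.02
ee_pos: [0.5066, 0.043, 0.0373]
ee_rot: [-0.0, 1.0, 0.0, 0.0]
wrist_force: [-0.0, -0.2, 0.4]
opening: 0.501
grasp_force: 0.0
```

Request:
arm_command(
  jaw=0,
  targets=[
    {"dx": 0, "dy": 0, "dz": 0, "rx": 0, "ry": 0, "rz": 0},
    {"dx": 0, "dy": 0, "dz": 0, "rx": 0, "ry": 0, "rz": 0},
    {"dx": 0, "dy": 0, "dz": 0, "rx": 0, "ry": 0, "rz": 0},
    {"dx": 0, "dy": 0, "dz": 0, "rx": 0, "ry": 0, "rz": 0},
    {"dx": 0, "dy": 0, "dz": 0, "rx": 0, "ry": 0, "rz": 0},
    {"dx": 0, "dy": 0, "dz": 0, "rx": 0, "ry": 0, "rz": 0},
  ],
)

```text
time: 19.77
ee_pos: [0.5071, 0.043, 0.0379]
ee_rot: [0.0, 1.0, 0.0, 0.001]
wrist_force: [-0.2, 0.7, 5.6]
opening: 0.227
grasp_force: 59.0
```

Gripped across 19–20 mm, i.e. the frosted faces. Lifting and carrying to above the beam, with a turn of -12.5°.

Request:
arm_command(
  jaw=0,
  targets=[
    {"dx": 0, "dy": 0, "dz": 0.006, "rx": 0, "ry": 0, "rz": 0},
    {"dx": 0, "dy": 0, "dz": 0.016, "rx": 0, "ry": 0, "rz": 0},
    {"dx": 0, "dy": 0, "dz": 0.024, "rx": 0, "ry": 0, "rz": 0},
    {"dx": 0, "dy": 0, "dz": 0.028, "rx": 0, "ry": 0, "rz": 0},
    {"dx": 0, "dy": 0, "dz": 0.028, "rx": 0, "ry": 0, "rz": 0},
    {"dx": 0, "dy": -0.008, "dz": 0.024, "rx": 0, "ry": 0, "rz": 0},
    {"dx": -0.001, "dy": -0.024, "dz": 0.014, "rx": 0, "ry": 0, "rz": -1.25},
    {"dx": -0.003, "dy": -0.034, "dz": 0, "rx": 0, "ry": 0, "rz": -1.25},
    {"dx": -0.003, "dy": -0.034, "dz": 0, "rx": 0, "ry": 0, "rz": -1.25},
    {"dx": -0.003, "dy": -0.034, "dz": 0, "rx": 0, "ry": 0, "rz": -1.25},
    {"dx": -0.003, "dy": -0.034, "dz": 0, "rx": 0, "ry": 0, "rz": -1.25},
    {"dx": -0.003, "dy": -0.034, "dz": 0, "rx": 0, "ry": 0, "rz": -1.25},
    {"dx": -0.003, "dy": -0.034, "dz": 0, "rx": 0, "ry": 0, "rz": -1.25},
    {"dx": -0.002, "dy": -0.034, "dz": 0, "rx": 0, "ry": 0, "rz": -1.25},
    {"dx": -0.001, "dy": -0.03, "dz": 0, "rx": 0, "ry": 0, "rz": -1.25},
    {"dx": -0.0005, "dy": -0.02, "dz": 0, "rx": 0, "ry": 0, "rz": -1.25},
    {"dx": 0, "dy": -0.007, "dz": 0, "rx": 0, "ry": 0, "rz": 0},
    {"dx": 0, "dy": 0, "dz": 0, "rx": 0, "ry": 0, "rz": 0},
    {"dx": 0, "dy": 0, "dz": 0, "rx": 0, "ry": 0, "rz": 0},
  ],
)

```text
time: 22.15
ee_pos: [0.484, -0.283, 0.1772]
ee_rot: [-0.0, 0.994, -0.108, -0.0]
wrist_force: [0.3, 0.3, -0.4]
opening: 0.223
grasp_force: 58.6
```

Run:
```python
from h import *; from workcell import imaging,readout
print(np.round(readout.state()["ee_pos"],4))
for n in("side","top"): pickle.dump(imaging.capture(n),open(n+"4.pkl","wb"))
S,T=load("side4"),load("top4")
I=lambda c,x,y,w,h,W,H:cv2.resize(c["image"][y:y+h,x:x+w,::-1],(W,H),interpolation=cv2.INTER_NEAREST)
cv2.imwrite("pics/z7.png",np.hstack([I(S,240,110,60,90,400,600),I(T,310,160,60,90,400,600)]))
f=lambda P:((proj(S,P)+.5-[240,110])*400/60).round()
for P in((.484,-.284,.095),(.484,-.284,.067),(.484,-.284,.147)):print(P,f(P))
c,s=np.cos(-np.radians(12.5)),np.sin(-np.radians(12.5))
for a in(-15,15):
  for b in(-10,10): print("bottom corner",a,b,f([.484+(a*c-b*s)/1e3,-.284+(a*s+b*c)/1e3,.147]))
```

```text
[ 0.484  -0.283   0.1772]
(0.484, -0.284, 0.095) [279. 335.]
(0.484, -0.284, 0.067) [277. 381.]
(0.484, -0.284, 0.147) [284. 248.]
bottom corner -15 -10 [317. 245.]
bottom corner -15 10 [305. 261.]
bottom corner 15 -10 [263. 235.]
bottom corner 15 10 [250. 250.]
```

View pics/z7.png

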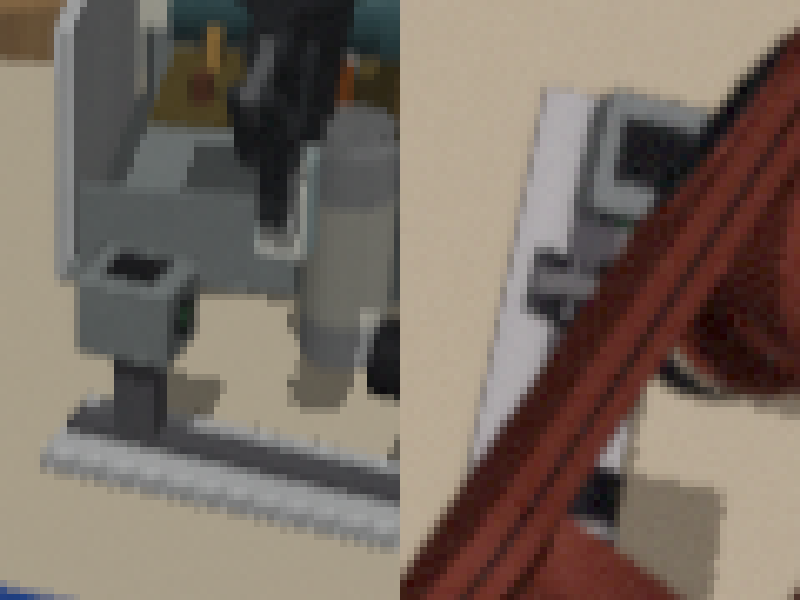

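The side crop shows the block upright with its bottom corners at (255,250) and (301,258), as predicted, and the pads well inside the frosted face. Now I refine the beam centre by comparing predicted head edges with the first side and top pictures.

Run:
```python
from h import *
S,T=load("side0"),load("top0"); np.set_printoptions(precision=4,suppress=True)
B=np.array([.484,-.284,.095]);a=-np.radians(12.5);u=np.array([np.cos(a),np.sin(a),0]);n=np.array([-u[1],u[0],0]);k=np.array([0,0,1])
fs=lambda P:((proj(S,P)+.5-[244,142])*5+[400,0]).round(); ft=lambda P:((proj(T,P)+.5-[312,169])*6.6667).round()
print("sensor front corners (n+,n-; z119) side",fs(B+.055*u+.023*n+.024*k),fs(B+.055*u-.023*n+.024*k),"low",fs(B+.055*u+.023*n-.022*k),"top",ft(B+.055*u+.023*n+.024*k),ft(B+.055*u-.023*n+.024*k))
for r in(.018,.02,.023):
  th=np.linspace(0,6.28,60); C=[B-.055*u+r*(np.cos(t)*n+np.sin(t)*k) for t in th]
  s=np.array([fs(c) for c in C]);t=np.array([ft(c) for c in C]); print("lamp r",r,"side x",s.min(0),s.max(0),"top",t.min(0),t.max(0))
print("base corners z0 n+ far/near side",fs(B*[1,1,0]+.125*u+.035*n),fs(B*[1,1,0]-.125*u+.035*n),"top",ft(B*[1,1,0]+.125*u+.035*n),ft(B*[1,1,0]-.125*u+.035*n),ft(B*[1,1,0]-.125*u-.035*n+.012*k))
```

```text
sensor front corners (n+,n-; z119) side [507.  61.] [529.  34.] low [505. 118.] top [178. 147.] [280. 168.]
lamp r 0.018 side x [656.  81.] [671. 131.] top [133. 397.] [215. 413.]
lamp r 0.02 side x [655.  78.] [672. 134.] top [129. 396.] [219. 414.]
lamp r 0.023 side x [653.  74.] [673. 138.] top [122. 394.] [226. 416.]
base corners z0 n+ far/near side [410. 193.] [735. 265.] top [128.  31.] [ 34. 542.] [185. 572.]
```

Predicted and observed edges agree within about 2 mm. Lowering into the beam.

Request:
arm_command(
  jaw=0,
  targets=[
    {"dx": 0, "dy": 0, "dz": -0.006, "rx": 0, "ry": 0, "rz": 0},
    {"dx": 0, "dy": -0.0005, "dz": -0.012, "rx": 0, "ry": 0, "rz": 0},
    {"dx": 0, "dy": 0, "dz": -0.015, "rx": 0, "ry": 0, "rz": 0},
    {"dx": 0, "dy": 0, "dz": -0.015, "rx": 0, "ry": 0, "rz": 0},
    {"dx": 0, "dy": 0, "dz": -0.014, "rx": 0, "ry": 0, "rz": 0},
    {"dx": 0, "dy": 0, "dz": -0.01, "rx": 0, "ry": 0, "rz": 0},
    {"dx": 0, "dy": 0, "dz": -0.006, "rx": 0, "ry": 0, "rz": 0},
    {"dx": 0, "dy": 0, "dz": -0.0025, "rx": 0, "ry": 0, "rz": 0},
    {"dx": 0, "dy": 0, "dz": 0, "rx": 0, "ry": 0, "rz": 0},
    {"dx": 0, "dy": 0, "dz": 0, "rx": 0, "ry": 0, "rz": 0},
    {"dx": 0, "dy": 0, "dz": 0, "rx": 0, "ry": 0, "rz": 0},
    {"dx": 0, "dy": 0, "dz": 0, "rx": 0, "ry": 0, "rz": 0},
  ],
)

```text
time: 23.75
ee_pos: [0.484, -0.2846, 0.0971]
ee_rot: [0.0, 0.994, -0.109, 0.0]
wrist_force: [0.1, -0.2, -1.5]
opening: 0.228
grasp_force: 58.6
```

Run:
```python
from h import *; from workcell import imaging,readout
s=readout.state();print(np.round(s["ee_pos"],4),np.round(s["ee_rot"],4),np.round(s["wrist_force"],1))
pickle.dump(imaging.capture("side"),open("side5.pkl","wb")); S=load("side5")
cv2.imwrite("pics/z8.png",cv2.resize(S["image"][142:202,244:324,::-1],(800,600),interpolation=cv2.INTER_NEAREST))
f=lambda P:((proj(S,P)+.5-[244,142])*10).round()
B=np.array([.484,-.284,.095]);a=-np.radians(12.5);u=np.array([np.cos(a),np.sin(a),0]);n=np.array([-u[1],u[0],0])
for x,y in((-15,10),(15,10),(-15,-10)): print(x,y,"bottom",f(B+(x*u+y*n)/1e3-[0,0,.028]),"top",f(B+(x*u+y*n)/1e3+[0,0,.028]))
```

```text
[ 0.484  -0.2846  0.0971] [ 1.000e-04  9.941e-01 -1.087e-01  2.000e-04] [ 0.1 -0.2 -1.5]
-15 10 bottom [406. 272.] top [414. 132.]
15 10 bottom [327. 255.] top [333. 117.]
-15 -10 bottom [424. 246.] top [432. 108.]
```

View pics/z8.png

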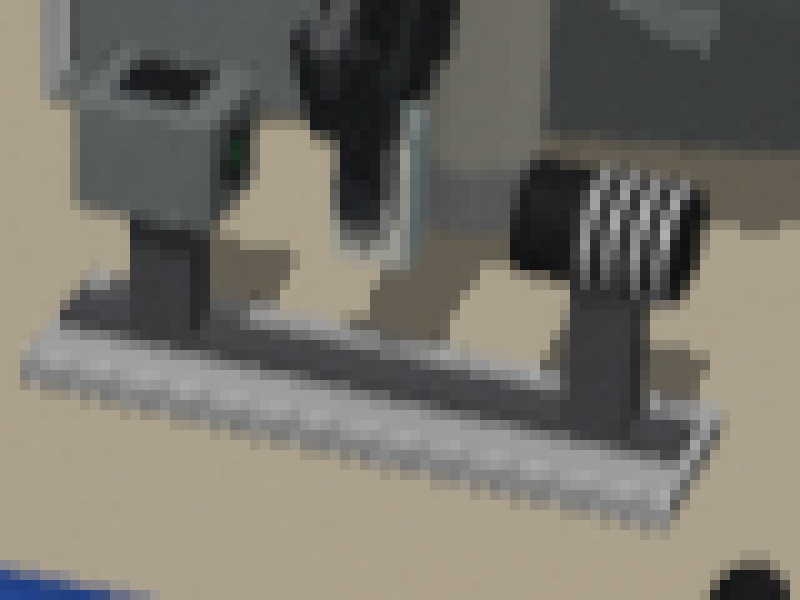

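The side crop shows the block's bottom corners at (330,255) and (408,268), with its middle at x 380. That is midway between the sensor lens (237) and the lamp face (526), upright, with clear space all round. Handing in.

```bash
python3 -c "
from workcell import order,readout
s=readout.state();print(s['time'],s['grasp_force'],max(abs(x) for x in s['dq']))
print(order.finish_job())"
```

```text
23.8 58.59676122665405 0.0026343112690358824
the job is handed in; nothing more can be done
None
```

The job is handed in at 23.8 s: the reader was held about 6 cm over the label for 2.5 s and stood back in its cup, and the glass block is held still and upright by its frosted faces, centred in the beam to within about 2 mm by camera.

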